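Tamp the stone blanks level and close the tub

ROBOT

A 6-joint arm with a two-finger parallel gripper is mounted at the origin on the work surface. World frame = base frame: x ahead of the robot, y to its left, z up, the work surface at z = 0. Lengths are in m, angles in rad, forces in N, time in s.
With the tool pointing down it reaches from about 0.4 to 0.825 m from the base axis. Payload 7 kg.
Tool frame: the origin (TCP) lies on the centre line of the jaws, within the pads' length; the fingertips stand 19 mm ahead of it and the grasp point (between the pads) is the TCP (arm.tip_extent is the distance from the TCP to the fingertips, in m); z points along the fingers, y is the line along which they close (so a half turn about z gives the same grasp; the last joint's range is limited). The gripper opens to 88 mm and grips with 3 to 60 N. Pads are 19 mm wide; open, the fingers measure 130 mm over their backs; the gripper's body (78 mm by 193 mm) begins 47 mm behind the grasp point.
Start: joints at [1.417, 0.359, 0.012, 0, -1.224, -0.288], TCP at [0.289, 0.61, 0.246] pointing down, gripper open.
Joint ranges: [-3.07, 3.07], [-1.43, 2.12], [-1.02, 1.25], [-3.03, 1.67], [-3.05, -0], [-3.03, 3.03]. Speed limits (rad/s): [2.39, 2.39, 3.01, 3.14, 3.14, 3.14].

INTERFACE

Orientations are given as a unit quaternion [w, x, y, z].
In Python, from station import read_state, vision, ticket, arm gives the robot as it stands. The module is installed in compiled form; this text tells all that it offers.
- The arm moves only by the tool drive_tool, never from a script. Its argument "series" is a list of rows, each a list of 7 numbers: the shift along the tool's x, y, z in m, then the turn, a rotation vector about the tool's x, y, z in rad, then the closure, from 0 (fully open) to 1 (shut). A call has exactly 10 rows; each row is the pose to reach, as a shift and turn from the pose commanded when the call began, along the tool's axes at that moment; what a row does not reach only later rows make up. A row lasts 1/12 s, in which the tool goes at most 41.7 mm and 7.16 degrees, less where a joint would pass 70% of its speed; a pose out of reach is approached as far as the arm can. A call with a gripper value outside its range is refused whole. The fingers move at their own pace and stop on an object; the grip force is fixed at half the most. Time passes only in rows, so rows that repeat a pose let the fingers close, or fill a call up. It gives the time, the measured TCP pose, the force and the opening at its end, in the units of the state.
- read_state(): the state, without advancing time (a new reading comes with each control period).
- vision.snapshot(name): name is "scene" or "side" or "wrist"; returns a dict with "image" (420x560x3 uint8, red, green, blue), "depth" (420x560 float32, m along the optical axis (not along the pixel's ray), 0 where there is no reading), "vertical_fov" (degrees; the focal length in pixels is half the picture's height over the tangent of half this angle, whatever the lens; pixels are square), "cx", "cy" (the principal point, pixels), "world_from_camera" (4x4, takes a point from camera to world coordinates); the wrist camera has in their place "tool_from_camera" (4x4, takes a point from camera to tool coordinates, whose origin is the TCP and whose axes are the flange's). Camera axes: x right, y up, looking along -z (the intrinsics and any distortion apply to the point x, -y, -z); pixel columns grow to the right and rows downward; lengths in m; the calibration is good to about 2 mm. A picture is of the moment at which its call begins: read the wrist's pose just before it.
- ticket.finish_job(): hands the job in, once; it reports no verdict.
Trained networks look in the newest picture that a camera, given by its name, has taken for a name from the list of things; names that differ only in an ending like _2 or _b are one class to them, and where a whole thing is asked for, a point or a joint stands for the part that bears it (a point fixed in the world has none). Each returns a list of dicts, best first, with "confidence" (0 to 1); they miss things now and then, are a little off and sometimes report something else, mostly with a low value. They report only what shows in the picture. A call takes as long as a camera call. They do not tell look-alikes from the thing itself.
- vision.search_frame(camera, name): "box" ([left, top, right, bottom] in pixels, round what is visible of it).
- vision.outline_of(camera, name): "pixels" (420x560 bool, what is visible of it) and "box" ([left, top, right, bottom] in pixels, round what is visible of it).
- vision.spot_point(camera, name): "position" ([column, row] in pixels: a listed point, or the origin of a listed thing).
The state is a dict: "clock": time; "joint_positions": joint angles; "joint_vel": joint speeds; "effort": joint torques, N m; "eef_pos": TCP position; "tcp_rot": TCP orientation; "wrist_force": force on the tool from outside, world axes, zero at the start; "wrist_torque": the same for the moment, N m; "finger_gap": opening from 0.0 (shut) to 1.0 (fully open).
Only numpy, scipy, OpenCV 4.12 (cv2) and the standard library are available. Lean on these libraries where they do the work, as an engineer would, in place of code of your own. Each camera call takes 0.05 s, during which the arm holds its last target. There are 200 camera calls.

TASK

Two of the stone blanks are perched on top of the others in the tub. Take the tamper by its handle and press the stones down with its flat plate until all eight lie level in one layer on the tub's floor (do not push them with the gripper or the lid). Then stand the tamper upright back on its rubber pad, and put the lid fully on the tub, leaving the brush and the steel block where they lie.

Things in the scene. Friction and masses are not known exactly. Their poses are not given: they have to be found in the camera images.
- tub: Open rectangular aluminium tub bolted to the bench, 160 x 125 mm outside and 57 mm high, walls and floor 5 mm (inside 150 x 115 mm, 52 mm deep). Origin at the centre of its underside, x along the long side, z up.
- tub_floor (a point): Centre of the tub's inner floor (5 mm above the underside); axes as the tub's.
- tub_rim (a point): Centre of the tub's mouth, at the height of the rim (57 mm above the underside); axes as the tub's.
- tamper: Flat tamper, about 0.45 kg: square steel plate 70 x 70 x 10 mm with an upright square wooden handle, 28 x 28 mm, in the middle, whose top is 120 mm above the plate's underside; handle faces parallel to the plate's edges. Stands upright on the rubber pad. Origin at the centre of the plate's underside, z up the handle.
- pad: Black rubber pad, 120 x 120 x 6 mm, fixed to the bench on one side of the tub (left or right): the tamper's place. Origin at the centre of its underside; its top is 6 mm higher.
- lid: Loose aluminium lid (0.4 kg) lying knob up on the bench on the other side of the tub: panel 170 x 135 x 6 mm, under it a locating block 140 x 105 x 10 mm (5 mm play each side in the tub), on top a central black knob 26 mm square, sides parallel, 16 to 54 mm above the origin. Origin: centre of the block's underside, x along the long side, z up. Fully on, it is 10 mm below the rim; either way round.
- stone0_mid (a point): Middle of a loose smooth grey stone blank in the tub: stubby round block 40 mm across and 34 mm high, ends bevelled, 0.12 kg; lying flat its middle is 17 mm above the tub's floor. At the start lies on the floor.
- stone1_mid (a point): Middle of a loose smooth grey stone blank in the tub: stubby round block 39 mm across and 34 mm high, ends bevelled, 0.12 kg; lying flat its middle is 17 mm above the tub's floor. At the start lies on the floor.
- stone2_mid (a point): Middle of a loose smooth grey stone blank in the tub: stubby round block 38 mm across and 34 mm high, ends bevelled, 0.12 kg; lying flat its middle is 17 mm above the tub's floor. At the start lies on the floor.
- stone3_mid (a point): Middle of a loose smooth grey stone blank in the tub: stubby round block 40 mm across and 34 mm high, ends bevelled, 0.12 kg; lying flat its middle is 17 mm above the tub's floor. At the start lies on the floor.
- stone4_mid (a point): Middle of a loose smooth grey stone blank in the tub: stubby round block 40 mm across and 34 mm high, ends bevelled, 0.12 kg; lying flat its middle is 17 mm above the tub's floor. At the start lies on the floor.
- stone5_mid (a point): Middle of a loose smooth grey stone blank in the tub: stubby round block 39 mm across and 34 mm high, ends bevelled, 0.12 kg; lying flat its middle is 17 mm above the tub's floor. At the start lies on the floor.
- stone6_mid (a point): Middle of a loose smooth grey stone blank in the tub: stubby round block 38 mm across and 34 mm high, ends bevelled, 0.12 kg; lying flat its middle is 17 mm above the tub's floor. At the start perched between lower stones, its middle 33 to 42 mm above the floor; pressed with 5 to 20 N it pushes them apart and goes down; all eight fit on the floor.
- stone7_mid (a point): Middle of a loose smooth grey stone blank in the tub: stubby round block 40 mm across and 34 mm high, ends bevelled, 0.12 kg; lying flat its middle is 17 mm above the tub's floor. At the start perched between lower stones, its middle 33 to 42 mm above the floor; pressed with 5 to 20 N it pushes them apart and goes down; all eight fit on the floor.
- brush: Bystander: hand brush lying on the near side of the tub; leave alone. Origin on its underside.
- steelblock: Bystander: steel block 70 x 40 x 35 mm on the near side of the tub; leave alone. Origin under its centre.
Not all that is in view belongs to the job. What is shaped like the tamper but pink or purple is not meant.

How it is judged:
On the way, in this order (a step that is already met when the one before it is completed fails the run):
1. the tamper is lifted off its pad (z of tamper in the frame of pad above 0.03 m), for 0.1 s.
2. all eight stones lie level in one layer, with the tamper over the tub (z of stone0_mid in the frame of tub_floor between 0.005 and 0.0235 m and horizontal distance between each of stone0_mid, stone1_mid, stone2_mid, stone3_mid, stone4_mid, stone5_mid, stone6_mid, stone7_mid and tub_floor below 0.093 m and z of stone1_mid in the frame of tub_floor between 0.005 and 0.0235 m and z of stone2_mid in the frame of tub_floor between 0.005 and 0.0235 m and z of stone3_mid in the frame of tub_floor between 0.005 and 0.0235 m and z of stone4_mid in the frame of tub_floor between 0.005 and 0.0235 m and z of stone5_mid in the frame of tub_floor between 0.005 and 0.0235 m and z of stone6_mid in the frame of tub_floor between 0.005 and 0.0235 m and z of stone7_mid in the frame of tub_floor between 0.005 and 0.0235 m and horizontal distance between tamper and tub below 0.1 m), for 0.2 s.
3. the tamper stands upright on its pad again, released (horizontal distance between tamper and pad below 0.04 m and z of tamper in the frame of pad below 0.01 m and angle between tamper's own z axis and vertical below 0.08 rad and contact force between the fingers and tamper below 0.1 N), for 0.2 s.
At the end, for the whole second after the job is handed in: All eight stones in the tub in one layer, no middle over 23.5 mm above its floor; tamper upright on its pad, within 40 mm of its centre; lid down on the rim within 2.5 mm, within 12 mm of centre and 0.15 rad of the tub's sides; all at rest and released (all of step 3 and z of stone0_mid in the frame of tub_floor between 0.005 and 0.0235 m and horizontal distance between each of stone0_mid, stone1_mid, stone2_mid, stone3_mid, stone4_mid, stone5_mid, stone6_mid, stone7_mid and tub_floor below 0.093 m and z of stone1_mid in the frame of tub_floor between 0.005 and 0.0235 m and z of stone2_mid in the frame of tub_floor between 0.005 and 0.0235 m and z of stone3_mid in the frame of tub_floor between 0.005 and 0.0235 m and z of stone4_mid in the frame of tub_floor between 0.005 and 0.0235 m and z of stone5_mid in the frame of tub_floor between 0.005 and 0.0235 m and z of stone6_mid in the frame of tub_floor between 0.005 and 0.0235 m and z of stone7_mid in the frame of tub_floor between 0.005 and 0.0235 m and z of lid in the frame of tub_rim between -0.014 and -0.0075 m and horizontal distance between lid and tub_rim below 0.012 m and angle between the x axis of lid and the x axis of tub, either way round below 0.15 rad and angle between the z axis of lid and the z axis of tub, either way round below 0.04 rad and linear speed of each of lid, tamper below 0.01 m/s); the robot touches nothing.
It fails at once if the gripper or arm pushes a stone ((contact force between the fingers and stone0 above 1 N or contact force between the fingers and stone1 above 1 N or contact force between the fingers and stone2 above 1 N or contact force between the fingers and stone3 above 1 N or contact force between the fingers and stone4 above 1 N or contact force between the fingers and stone5 above 1 N or contact force between the fingers and stone6 above 1 N or contact force between the fingers and stone7 above 1 N) or (contact force between the arm and stone0 above 1 N or contact force between the arm and stone1 above 1 N or contact force between the arm and stone2 above 1 N or contact force between the arm and stone3 above 1 N or contact force between the arm and stone4 above 1 N or contact force between the arm and stone5 above 1 N or contact force between the arm and stone6 above 1 N or contact force between the arm and stone7 above 1 N)).
It fails at once if the lid is used to push the stones (contact force between lid and stone0 above 5 N or contact force between lid and stone1 above 5 N or contact force between lid and stone2 above 5 N or contact force between lid and stone3 above 5 N or contact force between lid and stone4 above 5 N or contact force between lid and stone5 above 5 N or contact force between lid and stone6 above 5 N or contact force between lid and stone7 above 5 N).
It fails at once if a bystander is disturbed (distance of any of brush, steelblock from where it was at the start of the episode above 0.03 m).
It also fails if it takes over 64 s, if anything falls off the work surface, if the arm or the gripper's body presses on something with over 40 N, if the wrist force passes 120 N, or if a joint passes its speed limit or range.

## Working session

There is one attempt and no reset: what is moved stays moved. The work goes in short steps, Python scripts to look and compute and a tool call to move; the robot and the scene stay as the last step left them, time stands still between calls to the robot, and variables do not carry over. Pictures are saved under pics/ and viewed, on a budget of 10 in all, crops included, one or two more only if the job needs it, and the job is handed in when it is done.

Besides the shell and the picture viewer there is one more tool, called after "Emit:" as name(argument=value, ...) on one line, values as JSON. drive_tool: Moves the arm, as the interface text tells. Its arguments: {"type":"object","properties":{"series":{"type":"array","items":{"type":"array","items":{"type":"number"}}}},"required":["series"]}

```bash
mkdir -p pics; cat > h.py <<'E'
import numpy as np, cv2
from station import read_state, vision, ticket, arm
from scipy.spatial.transform import Rotation as R
def snap(n):
    st=read_state(); s=vision.snapshot(n)
    if n=="wrist":
        T=np.eye(4); q=st["tcp_rot"]; T[:3,:3]=R.from_quat([q[1],q[2],q[3],q[0]]).as_matrix(); T[:3,3]=st["eef_pos"]
        s["W"]=T@np.array(s["tool_from_camera"])
    else: s["W"]=np.array(s["world_from_camera"])
    f=210/np.tan(np.radians(s["vertical_fov"])/2); s["f"]=f
    d=s["depth"]; v,u=np.mgrid[0:420,0:560]
    P=np.stack([(u-s["cx"])/f*d,-(v-s["cy"])/f*d,-d],-1)
    s["P"]=P@s["W"][:3,:3].T+s["W"][:3,3]; s["P"][d==0]=np.nan
    return s
def save(s,name): cv2.imwrite("pics/"+name,s["image"][:,:,::-1])
def ray(s,uv,z):
    d=np.array([(uv[0]-s["cx"])/s["f"],-(uv[1]-s["cy"])/s["f"],-1]); d=s["W"][:3,:3]@d; o=s["W"][:3,3]
    return o+d*(z-o[2])/d[2]
def yaw(q): 
    m=R.from_quat([q[1],q[2],q[3],q[0]]).as_matrix(); return m
E
python3 - <<'E'
from h import *
st=read_state(); print({k:np.round(v,3) for k,v in st.items()}); print(arm.tip_extent)
ims=[]
for c in ["scene","side"]:
    s=snap(c); save(s,c+"0.png"); print(c,[k for k in s if k not in("image","depth","P")], s["f"],np.round(s["W"],3).tolist())
    for n in ["tub","tamper","pad","lid","brush","steelblock"]:
        try:
            r=vision.outline_of(c,n)[:2]
            for a in r:
                p=s["P"][a["pixels"]]; print(n,round(a["confidence"],2),a["box"],np.round(np.nanmedian(p,0),3),np.round(np.nanmin(p,0),3),np.round(np.nanmax(p,0),3))
        except Exception as e: print(n,e)
E
```

```text
{'clock': np.float64(0.0), 'joint_positions': array([ 1.417,  0.359,  0.011, -0.   , -1.224, -0.288]), 'joint_vel': array([-0.001,  0.001, -0.   , -0.001,  0.   ,  0.001]), 'effort': array([ 1.0000e-03, -5.8271e+01,  2.9305e+01,  6.9970e+00,  7.0000e-03,
       -0.0000e+00]), 'eef_pos': array([0.288, 0.61 , 0.245]), 'tcp_rot': array([ 0.001,  0.976, -0.219, -0.   ]), 'wrist_force': array([-0.251, -0.182,  0.62 ]), 'wrist_torque': array([ 0.03, -0.02,  0.04]), 'finger_gap': np.float64(0.997)}
0.019
scene ['vertical_fov', 'cx', 'cy', 'world_from_camera', 'W', 'f'] 527.0721220784388 [[-0.542, -0.596, 0.592, 1.326], [0.84, -0.389, 0.378, 0.527], [0.004, 0.702, 0.712, 1.066], [0.0, 0.0, 0.0, 1.0]]
tub 0.65 [224.1, 214.2, 305.5, 288.9] [0.616 0.021 0.03 ] [ 0.465 -0.076 -0.003] [0.705 0.089 0.064]
tub 0.55 [340.7, 179.9, 361.5, 237.2] [0.361 0.149 0.02 ] [ 0.247  0.075 -0.001] [0.427 0.201 0.029]
tamper 0.92 [113.5, 182.0, 145.7, 225.4] [ 0.688 -0.368  0.024] [ 0.629 -0.434 -0.005] [ 0.721 -0.336  0.125]
tamper 0.71 [191.4, 120.1, 218.4, 161.8] [ 0.356 -0.36   0.029] [ 0.263 -0.472 -0.002]
[... 1113 characters left out ...]
537 -0.362  0.004] [ 0.441 -0.417 -0.002] [ 0.582 -0.275  0.009]
pad 0.4 [259.5, 181.5, 360.4, 236.3] [ 0.592 -0.005  0.026] [ 0.485 -0.051 -0.005] [0.71  0.165 0.06 ]
lid 0.65 [214.7, 127.3, 284.9, 162.6] [0.474 0.337 0.014] [ 0.378  0.259 -0.003] [0.572 0.451 0.055]
lid 0.44 [265.0, 180.9, 358.3, 237.8] [ 0.592 -0.012  0.027] [ 0.485 -0.049 -0.004] [0.706 0.103 0.059]
brush 0.68 [160.8, 173.2, 232.9, 209.0] [0.349 0.13  0.015] [ 0.248  0.072 -0.004] [0.427 0.203 0.022]
steelblock 0.74 [302.7, 207.5, 316.1, 214.1] [ 0.591 -0.007  0.037] [ 0.58  -0.015  0.03 ] [0.604 0.004 0.04 ]
steelblock 0.64 [173.7, 250.9, 216.3, 289.4] [ 0.343 -0.147  0.031] [ 0.301 -0.173 -0.004] [ 0.381 -0.07   0.037]
```

View pics/scene0.png

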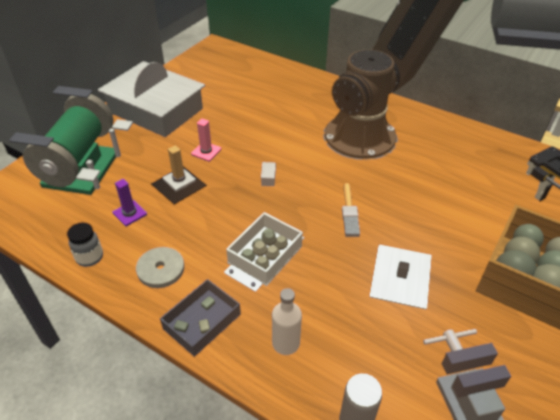

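View pics/side0.png

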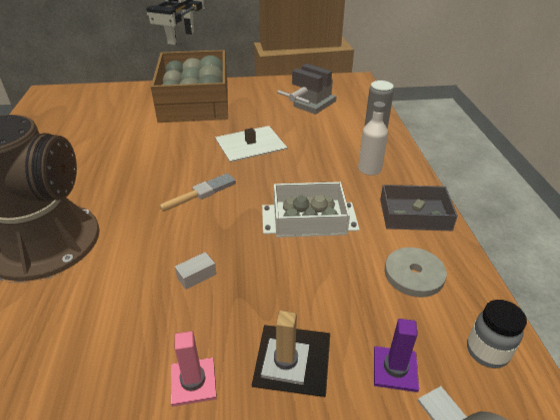

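```bash
cat >> h.py <<'E'
def rect(P,c,r,z0,z1,extra=None):
    m=(np.hypot(P[...,0]-c[0],P[...,1]-c[1])<r)&(P[...,2]>z0)&(P[...,2]<z1)
    if extra is not None: m&=extra
    q=P[m][:,:2]
    if len(q)<5: return None
    b=cv2.minAreaRect((q*1000).astype(np.float32)); a=b[2]%90
    return len(q),np.round(b[0],1),np.round(b[1],1),round(a if a<45 else a-90,1),np.round(np.mean(q,0)*1000,1)
E
python3 - <<'E'
from h import *
for c in ["scene","side"]:
    s=snap(c);P=s["P"];I=s["image"].astype(int);mx=I.max(-1);sat=mx-I.min(-1)
    print(c)
    print("handle top",rect(P,(.515,-.345),.06,.117,.14))
    print("handle",rect(P,(.515,-.345),.06,.03,.14))
    print("plate",rect(P,(.515,-.345),.06,.01,.025,(sat<40)&(mx>110)))
    print("pad",rect(P,(.515,-.345),.1,-.01,.015,(mx<60)))
    print("tubrim",rect(P,(.595,.01),.13,.05,.075,(sat<40)))
    print("lid",rect(P,(.475,.345),.13,.005,.03,(sat<40)&(mx>120)))
    print("knob",rect(P,(.475,.345),.08,.045,.07))
    print("knobz",np.nanmax(P[(np.hypot(P[...,0]-.475,P[...,1]-.345)<.08)][:,2]))
E
```

```text
scene
handle top (96, array([ 499.9, -348.6]), array([33.2, 29.4]), -22.0, array([ 501.6, -347.8]))
handle (388, array([ 501.9, -346.6]), array([38.1, 34.9]), -25.6, array([ 504.3, -344.7]))
plate (275, array([ 496.9, -349.9]), array([72.7, 76. ]), -15.1, array([ 506.7, -342.5]))
pad (93, array([ 548.2, -366. ]), array([72.8, 25.8]), -15.7, array([ 548. , -373.4]))
tubrim (761, array([595.6,  23.6]), array([126.1, 163.4]), -2.7, array([600.5,  26.8]))
lid (2752, array([473., 352.]), array([172.2, 136.2]), 17.6, array([479.1, 353.3]))
knob (116, array([475. , 350.7]), array([28. , 25.8]), 17.3, array([476.5, 350.6]))
knobz 0.06226462822638523
side
handle top (321, array([ 499.1, -352.8]), array([30. , 28.2]), -16.2, array([ 498.9, -355.5]))
handle (963, array([ 498.3, -355.9]), array([36.4, 28.4]), -16.7, array([ 497.8, -361.7]))
plate (984, array([ 499.1, -352.3]), array([72.1, 69.8]), -16.2, array([ 499. , -360.7]))
pad (2313, array([ 511.5, -345.7]), array([120.1, 118.1]), -14.0, array([ 521.4, -355.6]))
tubrim (769, array([595.1,  19.3]), array([131. , 159.1]), -2.6, array([595.4,  13.8]))
lid (1369, array([475.5, 347.8]), array([170.8, 141.6]), 17.5, array([474.1, 340. ]))
knob (62, array([475.1, 346.9]), array([25.3, 26.5]), 21.0, array([475.3, 344.1]))
knobz 0.05529913404067677
```

```bash
cat >> h.py <<'E'
def to(x,y,z,yw):
    st=read_state(); q=st["tcp_rot"]; M=R.from_quat([q[1],q[2],q[3],q[0]])
    G=R.from_euler('z',yw,degrees=True)*R.from_euler('x',180,degrees=True)
    cur=M.as_matrix(); print("yaw",round(np.degrees(np.arctan2(cur[1,0],cur[0,0])),2),"pos",np.round(st["eef_pos"],4),"t",round(float(st["clock"]),2),"F",np.round(st["wrist_force"],1),"gap",round(float(st["finger_gap"]),3))
    print("shift",np.round(M.inv().apply(np.array([x,y,z])-st["eef_pos"]),4),"rot",np.round((M.inv()*G).as_rotvec(),4))
E
python3 - <<'E'
from h import *
to(.57,.02,.26,-16)
E
```

```text
yaw -25.32 pos [0.2886 0.6101 0.2456] t 0.8 F [-0.5 -0.2  0.3] gap 1.0
shift [ 0.5067  0.4132 -0.0144] rot [-0.      0.     -0.1626]
```

Emit:
drive_tool(series=[[0.03,0.025,0,0,0,-0.02,0],[0.06,0.05,0,0,0,-0.04,0],[0.09,0.075,0,0,0,-0.06,0],[0.12,0.1,0,0,0,-0.08,0],[0.15,0.125,0,0,0,-0.1,0],[0.18,0.15,-0.005,0,0,-0.12,0],[0.21,0.175,-0.005,0,0,-0.14,0],[0.24,0.2,-0.01,0,0,-0.16,0],[0.27,0.225,-0.01,0,0,-0.163,0],[0.3,0.25,-0.014,0,0,-0.163,0]])

```text
clock: 1.63
eef_pos: [0.4531, 0.254, 0.2596]
tcp_rot: [-0.0, 0.99, -0.139, -0.0]
wrist_force: [0.6, 0.6, 0.3]
finger_gap: 0.999
```

```bash
python3 - <<'E'
from h import *
to(.57,.02,.26,-16)
E
```

```text
yaw -15.94 pos [0.4531 0.254  0.2596] t 1.63 F [0.6 0.6 0.3] gap 0.999
shift [ 0.1767  0.1929 -0.0004] rot [-0.0003  0.0001  0.0011]
```

Emit:
drive_tool(series=[[0.025,0.027,0,0,0,0,0],[0.05,0.055,0,0,0,0,0],[0.075,0.082,0,0,0,0,0],[0.1,0.11,0,0,0,0,0],[0.125,0.137,0,0,0,0,0],[0.15,0.165,0,0,0,0,0],[0.17,0.185,0,0,0,0,0],[0.177,0.193,0,0,0,0,0],[0.177,0.193,0,0,0,0,0],[0.177,0.193,0,0,0,0,0]])

```text
clock: 2.47
eef_pos: [0.5699, 0.0212, 0.2594]
tcp_rot: [0.0, 0.99, -0.14, -0.0]
wrist_force: [-0.2, 0.4, 1.0]
finger_gap: 1.0
```

```bash
python3 - <<'E'
from h import *
to(.52,-.25,.26,-16)
s=snap("wrist"); save(s,"w1.png"); P=s["P"]; I=s["image"].astype(int); sat=I.max(-1)-I.min(-1)
print(np.round(s["W"],3))
print("tubrim",rect(P,(.595,.021),.13,.05,.075,(sat<40)))
for i in range(8):
    r=vision.spot_point("wrist",f"stone{i}_mid")
    if i in(0,6): print(i,[(round(a["confidence"],2),np.round(a["position"],0)) for a in r])
m=(np.hypot(P[...,0]-.595,P[...,1]-.021)<.13)
# height map blobs
img=np.clip((P[...,2])/.09*255,0,255); img=np.nan_to_num(img).astype(np.uint8)
cv2.imwrite("pics/w1c.png",np.hstack([s["image"][:,:,::-1][:, :],cv2.applyColorMap(img,cv2.COLORMAP_JET)])[:, :][:, ::1] if 0 else cv2.resize(np.hstack([s["image"][:,:,::-1],cv2.applyColorMap(img,cv2.COLORMAP_JET)]),(800,300)))
E
```

```text
yaw -16.07 pos [0.5699 0.0212 0.2594] t 2.47 F [-0.2  0.4  1. ] gap 1.0
shift [ 0.0271  0.2744 -0.0006] rot [ 0.0001  0.0004 -0.0012]
[[-0.277  0.929  0.244  0.635]
 [-0.961 -0.268 -0.07   0.003]
 [ 0.    -0.254  0.967  0.399]
 [ 0.     0.     0.     1.   ]]
tubrim (4821, array([593.4,  20.8]), array([125.2, 160.3]), -2.7, array([597.1,  20.5]))
0 [(0.96, array([298., 196.]))]
6 [(0.55, array([278., 185.]))]
```

View pics/w1c.png

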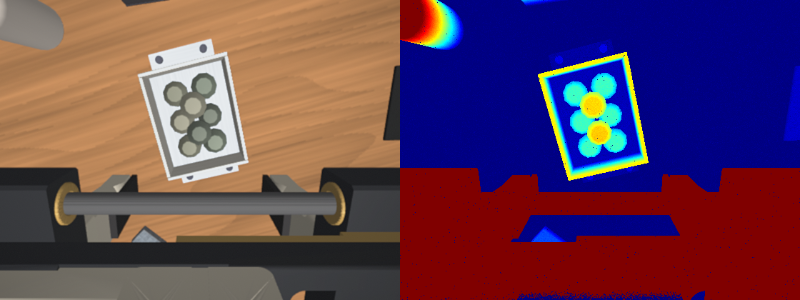

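The wrist view shows the tub (left half, around (193,115)). In the height map the two perched stones stand out at about (593,105) and (599,133), over six low ones. I'll get their positions while continuing to the tamper.

```bash
cat >> h.py <<'E'
TUB=np.array([.5935,.0205]); TY=-2.7
def stones(s,z0=.046,z1=.09):
    P=s["P"]; c,sn=np.cos(np.radians(TY)),np.sin(np.radians(TY))
    d=P[...,:2]-TUB; L=np.stack([d[...,0]*c+d[...,1]*sn,-d[...,0]*sn+d[...,1]*c],-1)
    m=(abs(L[...,0])<.072)&(abs(L[...,1])<.054)&(P[...,2]>z0)&(P[...,2]<z1)
    n,lab,stt,cen=cv2.connectedComponentsWithStats(m.astype(np.uint8))
    for i in range(1,n):
        if stt[i,4]>25:
            w=lab==i; print("n",stt[i,4],"local",np.round(np.median(L[w],0)*1000,1),"world",np.round(np.median(P[w][:,:2],0)*1000,1),"ztop",np.round(np.percentile(P[w][:,2],[50,95])*1000,1))
E
python3 - <<'E'
from h import *
s=snap("wrist"); stones(s); print(); stones(s,.052); print(); stones(s,.03,.046)
to(.5,-.345,.26,-16)
E
```

```text
n 1084 local [21.8 -1.2] world [615.2  18.3] ztop [57.  60.6]
n 923 local [-18.2  -0.8] world [575.4  20.6] ztop [57.5 61.9]

n 793 local [21.4 -1.3] world [614.8  18.3] ztop [58.9 60.8]
n 710 local [-18.8  -0.5] world [574.8  20.9] ztop [59.9 62. ]

n 771 local [ 44.4 -23. ] world [636.9  -4.5] ztop [38.3 40.2]
n 703 local [43.3 22. ] world [637.7  40.5] ztop [38.3 40.2]
n 569 local [ -0.7 -23.6] world [591.6  -2.9] ztop [38.4 40.4]
n 605 local [-0.4 23.7] world [594.2  44. ] ztop [38.5 40.3]
n 603 local [-42.3 -22.1] world [5.503e+02 3.000e-01] ztop [38.5 40.2]
n 537 local [-41.8  21.9] world [552.7  44.2] ztop [38.4 40.2]
yaw -15.93 pos [0.5699 0.0221 0.2597] t 2.97 F [-0.1 -0.1  0.6] gap 1.001
shift [ 0.0336  0.3721 -0.0004] rot [-0.0002 -0.0002  0.0012]
```

Emit:
drive_tool(series=[[0.003,0.03,0,0,0,0,0],[0.006,0.06,0,0,0,0,0],[0.009,0.09,0,0,0,0,0],[0.012,0.12,0,0,0,0,0],[0.015,0.15,0,0,0,0,0],[0.018,0.18,0,0,0,0,0],[0.021,0.21,0,0,0,0,0],[0.024,0.24,0,0,0,0,0],[0.027,0.264,0,0,0,0,0],[0.027,0.274,0,0,0,0,0]])

```text
clock: 3.8
eef_pos: [0.5199, -0.2516, 0.2595]
tcp_rot: [0.0, 0.99, -0.14, -0.0]
wrist_force: [-0.0, 0.9, 0.3]
finger_gap: 0.998
```

```bash
python3 - <<'E'
from h import *
s=snap("wrist"); save(s,"w2.png"); P=s["P"]; I=s["image"].astype(int); mx=I.max(-1);sat=mx-I.min(-1)
print("handle top",rect(P,(.5,-.351),.04,.118,.14))
print("plate",rect(P,(.5,-.351),.06,.011,.03,(sat<40)&(mx>110)))
print("pad",rect(P,(.5115,-.346),.1,-.01,.015,(mx<70)))
to(.5,-.351,.2,-16)
E
```

```text
handle top (1139, array([ 498.6, -351.7]), array([27.9, 27.2]), -15.4, array([ 499.4, -350.7]))
plate (2308, array([ 497.8, -351.8]), array([70.3, 70. ]), -16.2, array([ 507., -346.]))
pad (5631, array([ 510.8, -344.1]), array([117.4, 117.4]), -14.0, array([ 528.3, -335.4]))
yaw -16.11 pos [ 0.5196 -0.2518  0.2593] t 3.85 F [-0.6 -1.3  0.6] gap 1.002
shift [0.0087 0.1007 0.0594] rot [ 0.0005  0.0006 -0.0019]
```

View pics/w2.png

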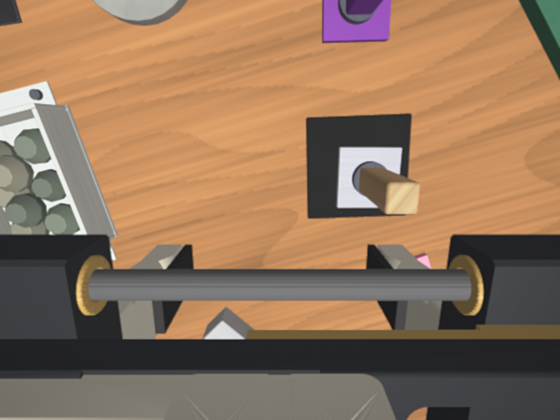

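The picture shows the wooden-handled tamper, plate at about (370,178), on the black pad, with the handle clear of the fingers' approach. Next I grasp it.

Emit:
drive_tool(series=[[0.002,0.025,0,0,0,0,0],[0.004,0.055,0,0,0,0,0],[0.006,0.085,0,0,0,0,0],[0.0073,0.1016,0,0,0,0,0],[0.0073,0.1016,0.02,0,0,0,0],[0.0073,0.1016,0.05,0,0,0,0],[0.0073,0.1016,0.08,0,0,0,0],[0.0073,0.1016,0.11,0,0,0,0],[0.0073,0.1016,0.14,0,0,0,0],[0.0073,0.1016,0.155,0,0,0,0]])

```text
clock: 4.68
eef_pos: [0.4982, -0.3472, 0.1009]
tcp_rot: [-0.001, 0.99, -0.139, -0.002]
wrist_force: [0.1, 0.5, -0.8]
finger_gap: 1.001
```

Emit:
drive_tool(series=[[0,0,0.008,0,0,0,0],[0,0,0.008,0,0,0,0.3],[0,0,0.008,0,0,0,0.6],[0,0,0.008,0,0,0,1],[0,0,0.008,0,0,0,1],[0,0,0.008,0,0,0,1],[0,0,0.008,0,0,0,1],[0,0,0.008,0,0,0,1],[0,0,0.008,0,0,0,1],[0,0,0.008,0,0,0,1]])

```text
clock: 5.52
eef_pos: [0.4996, -0.3491, 0.0968]
tcp_rot: [0.0, 0.99, -0.139, 0.0]
wrist_force: [-1.0, -3.3, 2.7]
finger_gap: 0.381
```

```bash
python3 - <<'E'
from h import *
to(.4985,-.3515,.26,-16)
E
```

```text
yaw -15.97 pos [ 0.4996 -0.3491  0.0968] t 5.52 F [-1.  -3.3  2.7] gap 0.381
shift [-0.0003  0.0027 -0.1632] rot [ 0.0002 -0.0002  0.0005]
```

Emit:
drive_tool(series=[[0,0,0,0,0,0,1],[0,0,0,0,0,0,1],[0,0,0,0,0,0,1],[0,0,-0.005,0,0,0,1],[0,0,-0.02,0,0,0,1],[0,0,-0.04,0,0,0,1],[0,0,-0.065,0,0,0,1],[0,0,-0.09,0,0,0,1],[0,0,-0.11,0,0,0,1],[0,0,-0.125,0,0,0,1]])

```text
clock: 6.35
eef_pos: [0.4997, -0.3488, 0.2235]
tcp_rot: [-0.0, 0.99, -0.139, 0.001]
wrist_force: [-0.2, -0.0, -4.3]
finger_gap: 0.321
```

```bash
python3 - <<'E'
from h import *
to(.595,.0195,.22,-2.7)
E
```

```text
yaw -15.97 pos [ 0.4997 -0.3488  0.2235] t 6.35 F [-0.2 -0.  -4.3] gap 0.321
shift [-0.0097 -0.3803  0.0035] rot [-1.000e-04 -1.100e-03 -2.316e-01]
```

Emit:
drive_tool(series=[[0,-0.025,0,0,0,-0.02,1],[-0.001,-0.06,0,0,0,-0.05,1],[-0.002,-0.1,0,0,0,-0.08,1],[-0.004,-0.14,0,0,0,-0.11,1],[-0.005,-0.18,0,0,0,-0.14,1],[-0.006,-0.22,0,0,0,-0.17,1],[-0.007,-0.26,0,0,0,-0.2,1],[-0.008,-0.3,0,0,0,-0.232,1],[-0.009,-0.335,0.002,0,0,-0.232,1],[-0.0097,-0.365,0.004,0,0,-0.232,1]])

```text
clock: 7.18
eef_pos: [0.5905, 0.0074, 0.2173]
tcp_rot: [-0.0, 1.0, -0.023, -0.0]
wrist_force: [0.4, -0.0, -4.6]
finger_gap: 0.316
```

Emit:
drive_tool(series=[[0,-0.01,0,0,0,0,1],[0,-0.015,0,0,0,0,1],[0,-0.015,0.01,0,0,0,1],[0,-0.015,0.02,0,0,0,1],[0,-0.015,0.03,0,0,0,1],[0,-0.015,0.04,0,0,0,1],[0,-0.015,0.045,0,0,0,1],[0,-0.015,0.05,0,0,0,1],[0,-0.015,0.052,0,0,0,1],[0,-0.015,0.052,0,0,0,1]])

```text
clock: 8.02
eef_pos: [0.5913, 0.0193, 0.165]
tcp_rot: [0.0, 1.0, -0.024, -0.0]
wrist_force: [0.2, 0.3, -4.8]
finger_gap: 0.324
```

```bash
python3 - <<'E'
from h import *
to(.595,.0195,.15,-2.7)
s=snap("side"); save(s,"s3.png")
s=snap("wrist"); save(s,"w3.png")
E
```

```text
yaw -2.71 pos [0.5913 0.0193 0.165 ] t 8.02 F [ 0.2  0.3 -4.8] gap 0.324
shift [ 0.0037 -0.0004  0.015 ] rot [ 0.0004  0.0007 -0.0001]
```

View pics/w3.png

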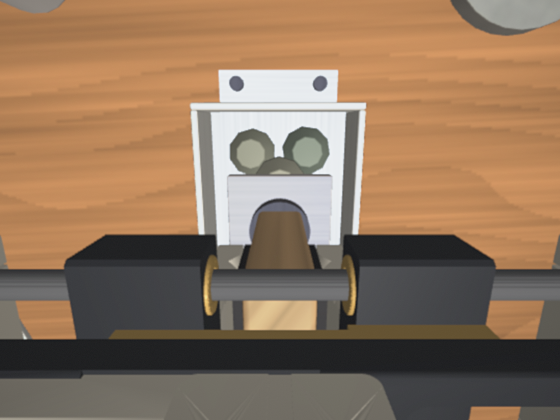

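The plate (230–330, 178–245) sits square inside the tub's mouth, above the two perched stones. Next I press slowly.

Emit:
drive_tool(series=[[0.002,0,0.003,0,0,0,1],[0.0037,0,0.006,0,0,0,1],[0.0037,0,0.009,0,0,0,1],[0.0037,0,0.011,0,0,0,1],[0.0037,0,0.0125,0,0,0,1],[0.0037,0,0.014,0,0,0,1],[0.0037,0,0.0155,0,0,0,1],[0.0037,0,0.017,0,0,0,1],[0.0037,0,0.0185,0,0,0,1],[0.0037,0,0.02,0,0,0,1]])

```text
clock: 8.95
eef_pos: [0.5958, 0.0196, 0.1464]
tcp_rot: [-0.0, 1.0, -0.023, 0.001]
wrist_force: [-1.1, 0.3, 3.8]
finger_gap: 0.317
```

```bash
cat > q.py <<'E'
from h import *
to(.595,.0195,.13,-2.7)
s=snap("wrist"); P=s["P"]; I=s["image"].astype(int); mx=I.max(-1);sat=mx-I.min(-1)
z=read_state()["eef_pos"][2]-.081
print("plate",rect(P,(.595,.0195),.045,z-.006,z+.012,(sat<30)&(mx>130)))
c=[f(P[...,2]) for f in [lambda a:a]][0]
m=(np.hypot(P[...,0]-.595,P[...,1]-.0195)<.045)&(abs(c-z)<.012)&(sat<30)&(mx>130)
q=P[m]; A=np.c_[q[:,:2]-[.595,.0195],np.ones(len(q))]; k=np.linalg.lstsq(A,q[:,2],rcond=None)[0]; print("plate slope x,y, z top",np.round(k,4),"expected",round(z,4))
stones(s,.03,.1)
E
python3 q.py
```

```text
yaw -2.66 pos [0.5958 0.0196 0.1464] t 8.95 F [-1.1  0.3  3.8] gap 0.317
shift [-0.0008  0.0001  0.0164] rot [-0.0003 -0.0018  0.0008]
plate (4612, array([605.5,  19.7]), array([70.2, 48.8]), -3.0, array([611.3,  19.1]))
plate slope x,y, z top [-0.0011  0.0009  0.0664] expected 0.0651
n 9077 local [28.2 -0.8] world [621.5  18.3] ztop [66.  79.2]
```

Emit:
drive_tool(series=[[0,0,0.001,0,0,0,1],[0,0,0.002,0,0,0,1],[0,0,0.003,0,0,0,1],[0,0,0.004,0,0,0,1],[0,0,0.005,0,0,0,1],[0,0,0.006,0,0,0,1],[0,0,0.007,0,0,0,1],[0,0,0.008,0,0,0,1],[0,0,0.009,0,0,0,1],[0,0,0.01,0,0,0,1]])

```text
clock: 9.83
eef_pos: [0.5943, 0.0194, 0.1348]
tcp_rot: [0.0, 1.0, -0.024, -0.001]
wrist_force: [0.0, 0.5, -4.3]
finger_gap: 0.315
```

```bash
python3 q.py
```

```text
yaw -2.7 pos [0.5943 0.0194 0.1348] t 9.83 F [ 0.   0.5 -4.3] gap 0.315
shift [ 0.0007 -0.0001  0.0048] rot [ 0.0002  0.0017 -0.0001]
plate (4655, array([603.9,  19.2]), array([70.1, 48.7]), -2.7, array([609.7,  18.9]))
plate slope x,y, z top [-0.0042  0.0002  0.0547] expected 0.0532
n 10669 local [24.5 -0.5] world [617.9  18.7] ztop [54.  75.8]
```

Emit:
drive_tool(series=[[0,0,0.001,0,0,0,1],[0,0,0.002,0,0,0,1],[0,0,0.003,0,0,0,1],[0,0,0.0035,0,0,0,1],[0,0,0.004,0,0,0,1],[0,0,0.0045,0,0,0,1],[0,0,0.0045,0,0,0,1],[0,0,0.0045,0,0,0,1],[0,0,0.0045,0,0,0,1],[0,0,0.0045,0,0,0,1]])

```text
clock: 10.72
eef_pos: [0.5951, 0.0195, 0.1311]
tcp_rot: [-0.0, 1.0, -0.023, 0.0]
wrist_force: [0.6, -0.7, -4.2]
finger_gap: 0.319
```

```bash
python3 q.py
```

```text
yaw -2.68 pos [0.5951 0.0195 0.1311] t 10.72 F [ 0.6 -0.7 -4.2] gap 0.319
shift [-0.0001 -0.      0.0011] rot [-0.     -0.      0.0003]
plate (4626, array([604.7,  19.3]), array([70.4, 48.7]), -2.7, array([610.5,  19.1]))
plate slope x,y, z top [ 0.0508 -0.0151  0.0491] expected 0.0501
n 10804 local [24.7 -0.4] world [618.1  18.8] ztop [50.4 76.9]
```

Emit:
drive_tool(series=[[0,0,-0.01,0,0,0,1],[0,0,-0.03,0,0,0,1],[0,0,-0.06,0,0,0,1],[-0.01,0,-0.09,0,0,0,1],[-0.03,0,-0.12,0,0,0,1],[-0.06,0,-0.13,0,0,0,1],[-0.08,0,-0.13,0,0,0,1],[-0.09,0,-0.13,0,0,0,1],[-0.09,0,-0.13,0,0,0,1],[-0.09,0,-0.13,0,0,0,1]])

```text
clock: 11.6
eef_pos: [0.5052, 0.0238, 0.2619]
tcp_rot: [-0.0, 1.0, -0.023, 0.001]
wrist_force: [1.6, 0.2, -3.2]
finger_gap: 0.32
```

```bash
python3 - <<'E'
from h import *
to(.595,.0195,.22,-2.7)
s=snap("wrist"); save(s,"w4.png"); stones(s,.025,.1)
s2=snap("side"); stones(s2,.025,.1)
cv2.imwrite("pics/c4.png",np.hstack([s["image"],s2["image"]])[:,:,::-1] if 0 else cv2.resize(np.hstack([s["image"][:, 100:460],cv2.resize(s2["image"][160:260,250:370],(504,420))])[:,:,::-1],(800,389)))
E
```

```text
yaw -2.64 pos [0.5052 0.0238 0.2619] t 11.6 F [ 1.6  0.2 -3.2] gap 0.32
shift [0.0898 0.0002 0.042 ] rot [-0.0006 -0.0015  0.001 ]
n 8244 local [ 2.8 -1. ] world [596.5  19.5] ztop [36.4 40.4]
n 883 local [1.3 2.3] world [595.3  22.9] ztop [35.2 38.9]
```

View pics/c4.png

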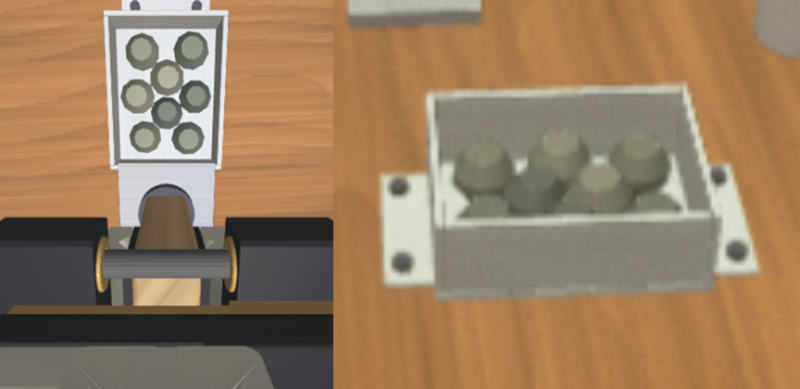

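Both views show all eight stones separately, with no tops above about 40 mm, so they're level. Now I take the tamper back to the pad.

```bash
python3 - <<'E'
from h import *
to(.508,-.347,.22,-16)
E
```

```text
yaw -2.67 pos [0.5059 0.0238 0.2611] t 11.7 F [ 0.2  0.  -3.2] gap 0.312
shift [0.0194 0.3703 0.0412] rot [ 2.000e-04 -2.000e-04  2.326e-01]
```

Emit:
drive_tool(series=[[0.001,0.025,0,0,0,0.02,1],[0.003,0.06,0,0,0,0.05,1],[0.005,0.1,0.005,0,0,0.08,1],[0.007,0.14,0.01,0,0,0.11,1],[0.009,0.18,0.015,0,0,0.14,1],[0.011,0.22,0.02,0,0,0.17,1],[0.013,0.26,0.025,0,0,0.2,1],[0.016,0.3,0.03,0,0,0.233,1],[0.018,0.335,0.035,0,0,0.233,1],[0.0194,0.36,0.041,0,0,0.233,1]])

```text
clock: 12.53
eef_pos: [0.508, -0.3406, 0.2187]
tcp_rot: [0.0, 0.99, -0.14, -0.001]
wrist_force: [0.8, 0.3, -3.9]
finger_gap: 0.319
```

Emit:
drive_tool(series=[[0,0.008,0,0,0,0,1],[0,0.01,0.01,0,0,0,1],[0,0.01,0.03,0,0,0,1],[0,0.01,0.05,0,0,0,1],[0,0.01,0.07,0,0,0,1],[0,0.01,0.09,0,0,0,1],[0,0.01,0.1,0,0,0,1],[0,0.01,0.105,0,0,0,1],[0,0.01,0.11,0,0,0,1],[0,0.01,0.11,0,0,0,1]])

```text
clock: 13.37
eef_pos: [0.5052, -0.3462, 0.1096]
tcp_rot: [-0.0, 0.99, -0.139, -0.0]
wrist_force: [-0.2, 0.2, -3.6]
finger_gap: 0.321
```

```bash
python3 - <<'E'
from h import *
to(.508,-.347,.0972,-16)
E
```

```text
yaw -16.01 pos [ 0.5052 -0.3462  0.1096] t 13.37 F [-0.2  0.2 -3.6] gap 0.321
shift [0.0029 0.     0.0124] rot [ 0.      0.0004 -0.0001]
```

Emit:
drive_tool(series=[[0.003,0,0.004,0,0,0,1],[0.003,0,0.008,0,0,0,1],[0.003,0,0.01,0,0,0,1],[0.003,0,0.0115,0,0,0,1],[0.003,0,0.0125,0,0,0,1],[0.003,0,0.013,0,0,0,1],[0.003,0,0.013,0,0,0,1],[0.003,0,0.013,0,0,0,0.5],[0.003,0,0.013,0,0,0,0],[0.003,0,0.013,0,0,0,0]])

```text
clock: 14.2
eef_pos: [0.5084, -0.3475, 0.0978]
tcp_rot: [0.0, 0.99, -0.139, 0.001]
wrist_force: [-0.2, -0.2, 0.1]
finger_gap: 0.48
```

Emit:
drive_tool(series=[[0,0,0,0,0,0,0],[0,0,0,0,0,0,0],[0,0,0,0,0,0,0],[0,0,0,0,0,0,0],[0,0,-0.005,0,0,0,0],[0,0,-0.02,0,0,0,0],[0,0,-0.05,0,0,0,0],[0,0,-0.08,0,0,0,0],[0,0,-0.115,0,0,0,0],[0,0,-0.15,0,0,0,0]])

```text
clock: 15.03
eef_pos: [0.5074, -0.3471, 0.2488]
tcp_rot: [0.0, 0.99, -0.139, -0.0]
wrist_force: [1.6, -0.2, 0.4]
finger_gap: 0.999
```

```bash
python3 - <<'E'
from h import *
to(.56,.02,.28,0)
s=snap("side"); P=s["P"]; I=s["image"].astype(int); mx=I.max(-1);sat=mx-I.min(-1)
print("handle top",rect(P,(.508,-.347),.06,.117,.14))
print("plate",rect(P,(.508,-.347),.06,.01,.025,(sat<40)&(mx>110)))
E
```

```text
yaw -16.03 pos [ 0.5074 -0.3471  0.2488] t 15.03 F [ 1.6 -0.2  0.4] gap 0.999
shift [-0.0508 -0.3674 -0.0312] rot [ 0.      0.0006 -0.2798]
handle top (311, array([ 508.1, -348.1]), array([29.9, 27.8]), -17.0, array([ 507.8, -350.4]))
plate (1027, array([ 508.1, -347.8]), array([72.1, 69.8]), -16.3, array([ 506.9, -355.9]))
```

Emit:
drive_tool(series=[[-0.003,-0.025,-0.003,0,0,-0.02,0],[-0.008,-0.06,-0.006,0,0,-0.05,0],[-0.014,-0.1,-0.01,0,0,-0.08,0],[-0.019,-0.14,-0.014,0,0,-0.11,0],[-0.025,-0.18,-0.018,0,0,-0.14,0],[-0.03,-0.22,-0.022,0,0,-0.18,0],[-0.036,-0.26,-0.026,0,0,-0.22,0],[-0.042,-0.3,-0.03,0,0,-0.25,0],[-0.047,-0.34,-0.031,0,0,-0.28,0],[-0.051,-0.37,-0.031,0,0,-0.28,0]])

```text
clock: 15.92
eef_pos: [0.5613, 0.0253, 0.279]
tcp_rot: [-0.0, 1.0, 0.002, 0.001]
wrist_force: [0.1, -0.0, 0.2]
finger_gap: 1.003
```

```bash
python3 - <<'E'
from h import *
to(.435,.338,.27,17.5)
s=snap("wrist"); P=s["P"]
c,sn=np.cos(np.radians(TY)),np.sin(np.radians(TY)); d=P[...,:2]-TUB
L=np.stack([d[...,0]*c+d[...,1]*sn,-d[...,0]*sn+d[...,1]*c],-1); m=(abs(L[...,0])<.07)&(abs(L[...,1])<.052)
z=P[m][:,2]; print("max z in tub",np.nanpercentile(z,[90,99,99.9,100]))
E
```

```text
yaw 0.19 pos [0.5613 0.0253 0.279 ] t 15.92 F [ 0.1 -0.   0.2] gap 1.003
shift [-0.1253 -0.3131  0.009 ] rot [-0.0004 -0.0018 -0.3022]
max z in tub [0.3735584  0.37718974 0.37767967 0.37786877]
```

Emit:
drive_tool(series=[[-0.01,-0.025,0,0,0,-0.03,0],[-0.022,-0.055,0,0,0,-0.06,0],[-0.036,-0.09,0,0,0,-0.1,0],[-0.05,-0.125,0,0,0,-0.14,0],[-0.064,-0.16,0,0,0,-0.18,0],[-0.078,-0.195,0.003,0,0,-0.22,0],[-0.092,-0.23,0.006,0,0,-0.26,0],[-0.106,-0.265,0.009,0,0,-0.3,0],[-0.118,-0.295,0.009,0,0,-0.302,0],[-0.1253,-0.313,0.009,0,0,-0.302,0]])

```text
clock: 16.8
eef_pos: [0.4343, 0.3379, 0.2691]
tcp_rot: [-0.0, 0.988, 0.152, 0.0]
wrist_force: [1.5, -0.0, 0.7]
finger_gap: 1.001
```

```bash
python3 - <<'E'
from h import *
s=snap("wrist"); save(s,"w5.png"); P=s["P"]; I=s["image"].astype(int); mx=I.max(-1);sat=mx-I.min(-1)
print("lid",rect(P,(.475,.349),.13,.009,.03,(sat<40)&(mx>120)))
print("knob",rect(P,(.475,.349),.06,.046,.07))
z=P[...,2]; print(np.nanpercentile(z[(np.hypot(P[...,0]-.475,P[...,1]-.349)<.06)&(z<.1)&(z>.03)],[50,90,99]))
to(.4745,.349,.27,17.5)
E
```

```text
lid (16742, array([472.8, 350.2]), array([169.5, 134.8]), 17.7, array([477.3, 351.5]))
knob (613, array([472.9, 350. ]), array([25. , 25.5]), 17.1, array([473. , 350.1]))
[0.05399778 0.0549692  0.05576847]
yaw 17.47 pos [0.4341 0.3397 0.269 ] t 16.85 F [0.2 2.8 0.1] gap 0.995
shift [ 0.0414  0.0033 -0.001 ] rot [-0.0008 -0.0005 -0.0006]
```

View pics/w5.png

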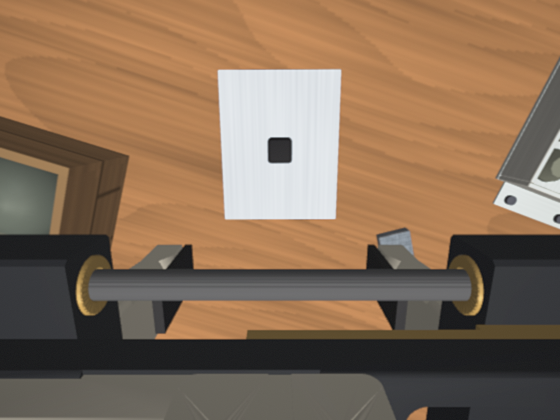

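The lid is in clear view (220–340, 70–220), knob at (280,150). The crate wall at the left looks far enough away, but I'll check it by depth.

```bash
python3 - <<'E'
from h import *
W=snap("wrist")["P"]; S=snap("side")["P"]; C=snap("scene")["P"]
for P in (W,S,C):
    d=P[...,:2]-[.473,.350]; a=np.radians(17.5); u=d[...,0]*np.cos(a)+d[...,1]*np.sin(a); v=-d[...,0]*np.sin(a)+d[...,1]*np.cos(a)
    m=(P[...,2]>.06)&(P[...,2]<.13)&(abs(u)<.09)&(abs(v)<.25)
    print(m.sum(), np.round(np.percentile(v[m],[0,2,98]),3) if m.any() else "")
to(.473,.350,.045,17.5)
E
```

```text
8631 [0.181 0.183 0.248]
719 [0.175 0.179 0.248]
1139 [-0.008  0.184  0.249]
yaw 17.39 pos [0.4353 0.3357 0.269 ] t 17.0 F [-0.3  0.1  1. ] gap 1.0
shift [ 0.0403 -0.0025  0.224 ] rot [ 0.0002  0.0002 -0.0019]
```

Nearest is 175 mm away, so it's clear.

Emit:
drive_tool(series=[[0.015,-0.001,0.005,0,0,0,0],[0.03,-0.0025,0.03,0,0,0,0],[0.04,-0.0025,0.06,0,0,0,0],[0.0403,-0.0025,0.09,0,0,0,0],[0.0403,-0.0025,0.12,0,0,0,0],[0.0403,-0.0025,0.15,0,0,0,0],[0.0403,-0.0025,0.18,0,0,0,0],[0.0403,-0.0025,0.2,0,0,0,0],[0.0403,-0.0025,0.215,0,0,0,0],[0.0403,-0.0025,0.22,0,0,0,0]])

```text
clock: 17.83
eef_pos: [0.473, 0.3473, 0.0466]
tcp_rot: [0.001, 0.989, 0.15, -0.002]
wrist_force: [-0.2, -0.6, 0.4]
finger_gap: 1.001
```

```bash
python3 - <<'E'
from h import *
to(.473,.350,.040,17.5)
E
```

```text
yaw 17.2 pos [0.473  0.3473 0.0466] t 17.83 F [-0.2 -0.6  0.4] gap 1.001
shift [ 0.0008 -0.0026  0.0066] rot [ 0.0023  0.0034 -0.0051]
```

Emit:
drive_tool(series=[[0,-0.001,0.003,0,0,0,0],[0,-0.001,0.006,0,0,0,0],[0,-0.001,0.0065,0,0,0,0.4],[0,-0.001,0.0065,0,0,0,0.7],[0,-0.001,0.0065,0,0,0,1],[0,-0.001,0.0065,0,0,0,1],[0,-0.001,0.0065,0,0,0,1],[0,-0.001,0.0065,0,0,0,1],[0,-0.001,0.0065,0,0,0,1],[0,-0.001,0.0065,0,0,0,1]])

```text
clock: 18.67
eef_pos: [0.4731, 0.3508, 0.0426]
tcp_rot: [-0.0, 0.989, 0.151, 0.0]
wrist_force: [0.2, -0.1, -0.1]
finger_gap: 0.456
```

Emit:
drive_tool(series=[[0,0,0,0,0,0,1],[0,0,0,0,0,0,1],[0,0,0,0,0,0,1],[0,0,-0.005,0,0,0,1],[0,0,-0.02,0,0,0,1],[0,0,-0.04,0,0,0,1],[0,0,-0.06,0,0,0,1],[0,0,-0.08,0,0,0,1],[0,0,-0.095,0,0,0,1],[0,0,-0.1,0,0,0,1]])

```text
clock: 19.5
eef_pos: [0.4737, 0.3515, 0.1451]
tcp_rot: [-0.001, 0.989, 0.151, 0.001]
wrist_force: [0.6, -0.7, -3.1]
finger_gap: 0.297
```

```bash
python3 - <<'E'
from h import *
to(.5935,.0205,.14,-2.7)
E
```

```text
yaw 17.33 pos [0.4737 0.3515 0.1451] t 19.5 F [ 0.6 -0.7 -3.1] gap 0.297
shift [0.0158 0.3517 0.0045] rot [-0.0023 -0.0024  0.3496]
```

```bash
python3 - <<'E'
from h import *
for c in("scene","side"):
    P=snap(c)["P"]
    m=(P[...,2]>.07)&(P[...,2]<.2)&(P[...,0]>.6)&(P[...,0]<.85)&(P[...,1]<.3)&(P[...,1]>-.05)
    q=P[m]; print(len(q),np.round(np.percentile(q,[1,50,99],axis=0),3).tolist())
E
```

```text
1118 [[0.766, 0.181, 0.073], [0.798, 0.215, 0.129], [0.817, 0.238, 0.194]]
928 [[0.756, 0.171, 0.072], [0.781, 0.187, 0.121], [0.814, 0.213, 0.19]]
```

Bottle clear (x > 0.75).

Emit:
drive_tool(series=[[0.001,0.02,0,0,0,0.03,1],[0.003,0.05,0,0,0,0.06,1],[0.005,0.085,0,0,0,0.1,1],[0.007,0.12,0,0,0,0.14,1],[0.009,0.16,0,0,0,0.18,1],[0.01,0.2,0,0,0,0.22,1],[0.012,0.24,0,0,0,0.26,1],[0.013,0.28,0,0,0,0.3,1],[0.015,0.315,0,0,0,0.349,1],[0.0158,0.34,0.002,0,0,0.349,1]])

```text
clock: 20.43
eef_pos: [0.5892, 0.0279, 0.139]
tcp_rot: [0.0, 1.0, -0.026, -0.001]
wrist_force: [0.7, 0.1, -3.8]
finger_gap: 0.294
```

Emit:
drive_tool(series=[[0,0.006,0,0,0,0,1],[0,0.0105,0,0,0,0,1],[0,0.0105,0,0,0,0,1],[0,0.0105,0,0,0,0,1],[0,0.0105,0.003,0,0,0,1],[0,0.0105,0.008,0,0,0,1],[0,0.0105,0.013,0,0,0,1],[0,0.0105,0.018,0,0,0,1],[0,0.0105,0.02,0,0,0,1],[0,0.0105,0.02,0,0,0,1]])

```text
clock: 21.27
eef_pos: [0.5884, 0.0205, 0.1196]
tcp_rot: [0.0, 1.0, -0.023, -0.001]
wrist_force: [0.4, -0.4, -2.9]
finger_gap: 0.292
```

```bash
cat > l.py <<'E'
from h import *
to(.5935,.0205,.1,-2.7)
z=read_state()["eef_pos"][2]-.041+.016
for c in ("wrist","side","scene"):
    s=snap(c); P=s["P"]; I=s["image"].astype(int); mx=I.max(-1);sat=mx-I.min(-1)
    print(c,"lid",rect(P,TUB,.12,z-.006,z+.009,(sat<40)&(mx>110)),"ztop exp",round(z,4))
    m=(np.hypot(*(P[...,:2]-TUB).transpose(2,0,1))<.08)&(abs(P[...,2]-z)<.009)&(sat<40)&(mx>110)
    q=P[m]
    if len(q)>20:
        k=np.linalg.lstsq(np.c_[q[:,:2]-TUB,np.ones(len(q))],q[:,2],rcond=None)[0]; print(" slope,z",np.round(k,4))
E
python3 l.py
```

```text
yaw -2.66 pos [0.5884 0.0205 0.1196] t 21.27 F [ 0.4 -0.4 -2.9] gap 0.292
shift [ 0.0051 -0.0002  0.0196] rot [0.0005 0.0014 0.0006]
wrist lid (42130, array([607.7,  19.9]), array([135.4, 130.1]), -2.6, array([635.3,  18.7])) ztop exp 0.0946
 slope,z [-0.0025  0.0001  0.0933]
side lid (2228, array([590. ,  18.9]), array([140.1, 169.7]), -2.6, array([583.5,   2.8])) ztop exp 0.0946
 slope,z [-0.0012  0.0041  0.092 ]
scene lid (1778, array([589.4,  21.9]), array([137. , 171.7]), -2.8, array([619.9,  28.8])) ztop exp 0.0946
 slope,z [0.0016 0.0012 0.0959]
```

Emit:
drive_tool(series=[[0.003,-0.0005,0.002,0,0,0,1],[0.0055,-0.0005,0.005,0,0,0,1],[0.0055,-0.0005,0.008,0,0,0,1],[0.0055,-0.0005,0.011,0,0,0,1],[0.0055,-0.0005,0.014,0,0,0,1],[0.0055,-0.0005,0.016,0,0,0,1],[0.0055,-0.0005,0.017,0,0,0,1],[0.0055,-0.0005,0.018,0,0,0,1],[0.0055,-0.0005,0.018,0,0,0,1],[0.0055,-0.0005,0.018,0,0,0,1]])

```text
clock: 22.25
eef_pos: [0.5944, 0.0206, 0.1026]
tcp_rot: [0.0, 1.0, -0.023, 0.0]
wrist_force: [-0.7, 0.2, -4.1]
finger_gap: 0.295
```

```bash
python3 l.py
```

```text
yaw -2.68 pos [0.5944 0.0206 0.1026] t 22.25 F [-0.7  0.2 -4.1] gap 0.295
shift [-0.0009  0.0002  0.0026] rot [ 0.     -0.0001  0.0004]
wrist lid (42128, array([614. ,  20.1]), array([135.3, 129.7]), -2.8, array([641.3,  18.8])) ztop exp 0.0776
 slope,z [-0.0009  0.0005  0.0763]
side lid (2174, array([595.5,  18.8]), array([137.9, 169.2]), -2.5, array([589. ,   2.8])) ztop exp 0.0776
 slope,z [0.0008 0.0039 0.0746]
scene lid (1758, array([595. ,  22.5]), array([136.5, 170.7]), -2.6, array([626. ,  28.9])) ztop exp 0.0776
 slope,z [0.0029 0.0012 0.0783]
```

Emit:
drive_tool(series=[[0,0,0.002,0,0,0,1],[0,0,0.004,0,0,0,1],[0,0,0.006,0,0,0,1],[0,0,0.008,0,0,0,1],[0,0,0.0095,0,0,0,1],[0,0,0.011,0,0,0,1],[0,0,0.012,0,0,0,1],[0,0,0.0125,0,0,0,1],[0,0,0.0125,0,0,0,1],[0,0,0.0125,0,0,0,1]])

```text
clock: 23.23
eef_pos: [0.5944, 0.0206, 0.0901]
tcp_rot: [0.0, 1.0, -0.023, 0.0]
wrist_force: [-0.4, -0.0, -3.9]
finger_gap: 0.295
```

```bash
python3 l.py
```

```text
yaw -2.68 pos [0.5944 0.0206 0.0901] t 23.23 F [-0.4 -0.  -3.9] gap 0.295
shift [-0.0009  0.0002 -0.0099] rot [ 0.     -0.0001  0.0004]
wrist lid (42115, array([613.8,  20. ]), array([135.3, 130.3]), -2.6, array([641.4,  18.8])) ztop exp 0.0651
 slope,z [-0.0007  0.0006  0.0638]
side lid (2141, array([595.7,  18.4]), array([139.4, 170.3]), -3.4, array([588.7,   2.4])) ztop exp 0.0651
 slope,z [0.0008 0.0055 0.062 ]
scene lid (1739, array([594.9,  21.8]), array([136.5, 174.6]), -2.2, array([626.4,  28.5])) ztop exp 0.0651
 slope,z [0.0012 0.0013 0.0657]
```

Emit:
drive_tool(series=[[0,0,0.0007,0,0,0,1],[0,0,0.0014,0,0,0,1],[0,0,0.0018,0,0,0,1],[0,0,0.0018,0,0,0,1],[0,0,0.0018,0,0,0,0.5],[0,0,0.0018,0,0,0,0],[0,0,0.0018,0,0,0,0],[0,0,0.0018,0,0,0,0],[0,0,0.0018,0,0,0,0],[0,0,0.0018,0,0,0,0]])

```text
clock: 24.22
eef_pos: [0.5945, 0.0206, 0.0882]
tcp_rot: [0.0, 1.0, -0.023, 0.0]
wrist_force: [0.3, 0.2, -0.7]
finger_gap: 0.684
```

Emit:
drive_tool(series=[[0,0,0,0,0,0,0],[0,0,-0.005,0,0,0,0],[0,0,-0.02,0,0,0,0],[0,0,-0.045,0,0,0,0],[-0.01,0,-0.075,0,0,0,0],[-0.02,0,-0.11,0,0,0,0],[-0.03,0,-0.14,0,0,0,0],[-0.04,0,-0.165,0,0,0,0],[-0.05,0,-0.18,0,0,0,0],[-0.05,0,-0.18,0,0,0,0]])

```text
clock: 25.05
eef_pos: [0.5448, 0.0231, 0.2732]
tcp_rot: [-0.001, 1.0, -0.023, 0.003]
wrist_force: [0.4, -0.1, 0.6]
finger_gap: 1.004
```

```bash
sed -i 's/^z=.*/z=.063/' l.py; cat >> l.py <<'E'
    if c=="side":
        save(s,"s6.png"); print("handle top",rect(P,(.508,-.347),.06,.117,.14))
    if c!="wrist":
        for n in("brush","steelblock"):
            r=vision.outline_of(c,n)
            if r: print(n,r[0]["box"])
    else: print("tub ears etc; rim", rect(P,TUB,.2,.05,.058,(sat<40)))
E
python3 l.py
```

```text
yaw -2.65 pos [0.5448 0.0231 0.2732] t 25.05 F [ 0.4 -0.1  0.6] gap 1.004
shift [0.0476 0.0008 0.1735] rot [-0.0023 -0.0068  0.0009]
wrist lid (21365, array([593.8,  21. ]), array([135.2, 169.4]), -2.7, array([599.3,  20.6])) ztop exp 0.063
 slope,z [-0.0008  0.0002  0.0632]
tub ears etc; rim None
side lid (2655, array([596.1,  19.4]), array([140.1, 170.2]), -3.0, array([594.6,  11. ])) ztop exp 0.063
 slope,z [0.0004 0.004  0.0613]
handle top (313, array([ 508.1, -348. ]), array([29.6, 28.5]), -12.5, array([ 507.8, -350.4]))
brush [161.6, 175.2, 233.4, 213.2]
steelblock [175.8, 251.6, 218.6, 292.2]
scene lid (2527, array([593.9,  21.4]), array([136.3, 174.5]), -2.1, array([600.4,  25.3])) ztop exp 0.063
 slope,z [-0.0008  0.0005  0.0652]
brush [342.4, 182.8, 362.5, 235.0]
steelblock [261.3, 161.7, 274.8, 187.1]
```

View pics/s6.png

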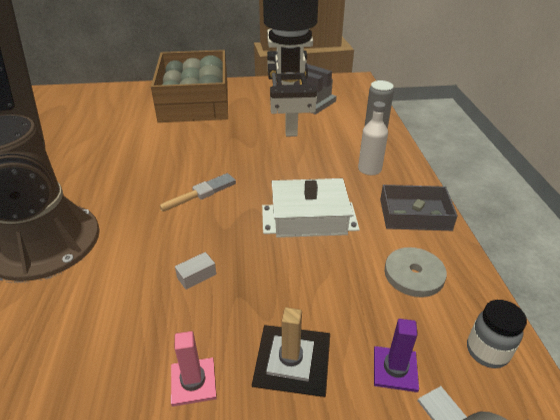

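The lid lies level on the tub at (310,205), with its panel top at 63 mm as expected. The tamper stands on its pad at (292,340), and the brush and steel block haven't moved. I'm handing the job in.

```bash
python3 -c "
from h import *
print(np.abs(read_state()['joint_vel']).max()); print(ticket.finish_job())"
```

```text
0.003203604783652664
the job is handed in; nothing more can be done
None
```

The job is done and handed in at about 25 s on the robot's clock; no verdict was reported.

I gripped the tamper by its handle and pressed both perched stones down together. I then stood it back on its pad, released it, and lowered the lid onto the tub by its knob.

**Last checks:**
- **Stones:** before the lid went on, all eight lay separately in one layer. Almost all stone-top readings were at or below about 40 mm above the bench, where flat stones reach 39 mm. A second check of stone heights after that was spoilt by the gripper body in the wrist view, and I did not repeat it.
- **Tamper:** it stands upright about 4 mm from the pad's centre, with its handle top at the expected height.
- **Lid:** it is level and within about 1–2 mm of the tub's centre, at the same angle to within a degree. The wrist camera puts the panel top at 63.2 mm, against 63 mm expected; the side and scene cameras read 61.3 and 65.2 mm, roughly the 2 mm calibration error.
- **Bystanders:** the brush and steel block show within a few pixels of where they were at the start.
- **Robot:** the arm was clear of everything and at rest.

I viewed 8 pictures.

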